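# Take the bent channel out of its form

## Robot

A 6-joint arm with a two-finger parallel gripper is mounted at the origin on the work surface. World frame = base frame: x ahead of the robot, y to its left, z up, the work surface at z = 0. Lengths are in m, angles in degrees, forces in N, time in s.
With the tool pointing down it reaches from about 0.325 to 0.775 m from the base axis. Payload 5.5 kg.
Tool frame: the origin (TCP) lies at the centre of the arm's flange, where the gripper is bolted on; the fingertips stand 182 mm ahead of it and the grasp point (between the pads) lies 163 mm ahead of it; z points along the fingers, y is the direction in which the jaws open and shut (so a half turn about z gives the same grasp; the last joint's range is limited). The gripper opens to 88 mm and grips with 3 to 60 N. Pads are 20 mm wide; open, the fingers measure 115 mm over their backs; the gripper's body (75 mm by 178 mm) begins 61 mm behind the grasp point.
Start: joints at [-75.728, 5.22, 70.514, -0, 104.267, -3.249], TCP at [0.181, -0.572, 0.405] pointing down, gripper open.
Joint ranges: [-164.24, 164.24], [-49.07, 125.15], [9.68, 141.18], [-86.29, 266.29], [3.28, 154.24], [-151.56, 151.56]. Speed limits (degrees/s): [147.25, 147.25, 172.46, 180, 180, 180].

## Interface

Orientations are given as [roll, pitch, yaw] about the fixed x, y, z axes, in that order (R = Rz(yaw) Ry(pitch) Rx(roll)).
In Python, from station import r gives the robot as it stands. The module is installed in compiled form; this text tells all that it offers. Calls block until the motion is done:
- r.reach(position, orientation): joint-space move of the TCP to a pose.
- r.servo_line(position, rotation=None, speed=0.15): straight line of the TCP; rotation=None keeps the orientation; speed is the mean speed in m/s.
- r.move_joints(angles): joint-space move.
- r.let_go() and r.grab(squeeze=None): open the fingers fully, or close them until they stop; squeeze is the grip in N (None keeps the last).
- r.wait(seconds).
- r.inverse_kinematics(position, orientation): joint angles nearest the present ones, or None.
- r.sense(): the state.
- r.snapshot(name): name is "scene" or "top" or "wrist"; returns a dict with "frame" (480x640x3 uint8, red, green, blue), "fx", "fy", "cx", "cy" (pixels), "R" (3x3) and "t" (3): a world point X has camera coordinates R X + t. Camera axes: x right, y down, z forward; pixel columns grow to the right and rows downward; lengths in m; the calibration is good to about 2 mm. A picture is of the moment at which its call begins. There is no depth.
A pose or a line that the arm cannot do raises r.IKError and nothing moves.
- r.hand_in(): hands the job in, once; it reports no verdict.
The state is a dict: "clock": time; "joints": joint angles; "joint_vel": joint speeds; "joint_torque": joint torques, N m; "tcp_pos": TCP position; "orientation": TCP orientation; "contact_force": force on the tool from outside, world axes, zero at the start; "torque": the same for the moment, N m; "opening": finger opening in m.
Only numpy, scipy, OpenCV 4.12 (cv2) and the standard library are available. Lean on these libraries where they do the work, as an engineer would, in place of code of your own. Each camera call takes 0.05 s, during which the arm holds its last target. There are 200 camera calls.

## Task

Each of the three plywood bending forms on the bench holds a part bent from aluminium strip. Lift the deep, narrow U-shaped channel up out of its form and set it down, without dropping it, in the empty wooden tray so that it stands on its flat base with both sides pointing up; then let go. Leave the wide shallow U-shaped bracket sitting in its own form.

Things in the scene. Friction and masses are not known exactly. Their poses are not given: they have to be found in the camera images.
- channel: Deep, narrow U-shaped channel of bare aluminium, the part to move. 70 mm long (own x), 48 wide outside (own y), 62 tall; base and two upright sides of stiff 4 mm plate (outer faces at y = -24 and +24), open at top and ends. Origin: centre of its underside; z up. It starts lying loosely in its form (1 to 2 mm play), its sides standing 32 above the form's top; can be gripped across both sides.
- channel_form: Plywood block that holds the channel, fixed to the bench: 104 mm (own x) by 86 (own y) by 45 tall. The centred pocket in its top, 74 (x) by 52 (y) and 30 deep, is closed on all four sides; its floor is 15 above the underside. Origin: centre of the block's underside, on the bench.
- empty_tray: The empty one of two equal square wooden trays, fixed to the bench; the other has finished parts in it. 130 by 130 mm outside, 24 tall, walls and floor 6 thick (inside 118 by 118, floor 6 above the bench). Origin: centre of its underside; axes along its sides, z up.
- wide_bracket: Wide, shallow U-shaped aluminium bracket, to be left alone: 46 mm long (own x), 84 wide (own y), 40 tall, 4 thick. Origin: centre of its underside. It sits loosely in an 18 deep pocket of another plywood block (84 by 116 by 45 tall), standing 22 above its top. The third block holds a round hoop.
Things that resemble listed ones, but are neither listed nor needed, are in the scene too. Leave any red look-alike of the channel alone. Leave any blue or green look-alike of the channel_form alone.

How it is judged (in metres and radians):
On the way, in this order (a step that is already met when the one before it is completed fails the run):
1. the channel is lifted clear above its form (z of channel in the frame of channel_form above 0.055 m and contact force between the fingers and channel above 0.3 N), for 0.1 s.
2. the channel is lowered into the empty tray while still held: its base less than 25 mm above the tray's floor (x of channel in the frame of empty_tray between -0.048 and 0.048 m and y of channel in the frame of empty_tray between -0.048 and 0.048 m and z of channel in the frame of empty_tray below 0.031 m and contact force between the fingers and channel above 0.3 N), for 0.05 s.
At the end, for the whole second after the job is handed in: The channel stands at rest inside the empty tray: its centre within 48 mm of the tray's centre along both of the tray's sides, its base less than 8 mm above the tray's floor, upright within 10 degrees, and let go. The wide bracket is still within 15 mm of where it was (x of channel in the frame of empty_tray between -0.048 and 0.048 m and y of channel in the frame of empty_tray between -0.048 and 0.048 m and z of channel in the frame of empty_tray below 0.014 m and angle between channel's own z axis and vertical below 0.17 rad and linear speed of channel below 0.02 m/s and contact force between the fingers and channel below 0.1 N); the robot touches nothing.
It fails at once if the wide bracket is moved by more than 15 mm (distance of wide_bracket from where it was at the start of the episode above 0.015 m).
It also fails if it takes over 48 s, if anything falls off the work surface, if the arm or the gripper's body presses on something with over 40 N, if the wrist force passes 120 N, or if a joint passes its speed limit or range.

## Working session

There is one attempt and no reset: what is moved stays moved. The work goes in short steps, each a Python script; the robot and the scene stay as the last script left them, time stands still between calls to the robot, and variables do not carry over. Pictures are saved under pics/ and viewed, about 8 in all and at most 12, crops included, and the job is handed in when it is done.

```bash
mkdir -p pics
cat > h.py <<'E'
import numpy as np, cv2
from station import r
def snap(n,f):
    s=r.snapshot(n); cv2.imwrite('pics/'+f,cv2.cvtColor(s['frame'],cv2.COLOR_RGB2BGR))
    np.savez('pics/'+f+'.npz',**s); return s
def ray(s,uv,z):
    "world points on plane z for pixels uv"
    R=np.array(s['R']);t=np.array(s['t']);c=-R.T@t
    uv=np.atleast_2d(uv).astype(float)
    d=np.c_[(uv[:,0]-s['cx'])/s['fx'],(uv[:,1]-s['cy'])/s['fy'],np.ones(len(uv))]@R
    return c+d*((np.asarray(z)-c[2])/d[:,2])[:,None]
def load(f): return dict(np.load('pics/'+f+'.npz'))
E
python3 - <<'E'
from h import *
for n in('scene','top'):
    s=snap(n,n+'1.png'); R=s['R'];print(n,s['fx'],-np.array(R).T@s['t'],np.round(R,2).tolist())
print(r.sense())
E
```

```text
scene 446.3365829351918 [0.73806536 0.51012178 1.00830656] [[-0.83, 0.55, 0.01], [0.47, 0.71, -0.52], [-0.29, -0.43, -0.85]]
top 578.8040756179967 [0.25496434 0.02561861 1.38151346] [[-0.0, -1.0, -0.01], [-0.99, 0.0, -0.11], [0.11, 0.01, -0.99]]
{'clock': 0.1, 'joints': array([-7.57273535e+01,  5.25906856e+00,  7.05780634e+01,  1.52733702e-03,
        1.04266854e+02, -3.24818987e+00]), 'joint_vel': array([-0.03207778, -0.11429594, -0.16270299,  0.0429349 , -0.01793098,
       -0.03958663]), 'joint_torque': array([ 3.13472963e-03, -4.47858310e+01, -4.07568133e+01,  7.00731087e-02,
        2.84036854e-02, -1.05123274e-04]), 'tcp_pos': array([ 0.18065019, -0.57220698,  0.40358641]), 'orientation': array([-1.79896265e+02, -7.37049456e-03,  1.75212048e+01]), 'contact_force': array([-0.09401995,  0.0624776 ,  1.09057502]), 'torque': array([-0.00225995,  0.05810233, -0.01489698]), 'opening': 0.08781363016259282}
```

View pics/top1.png

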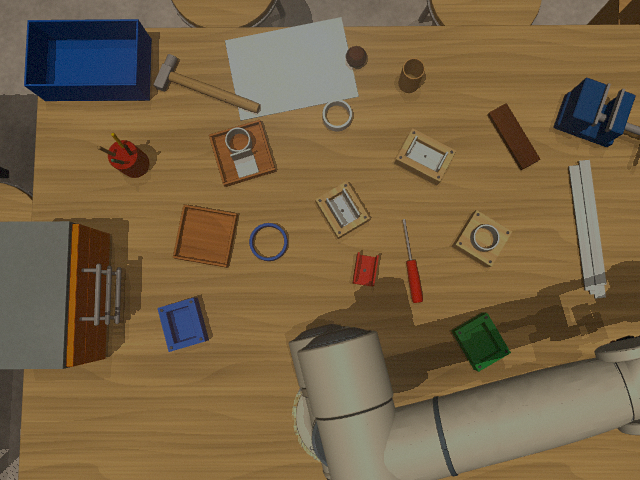

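View pics/scene1.png

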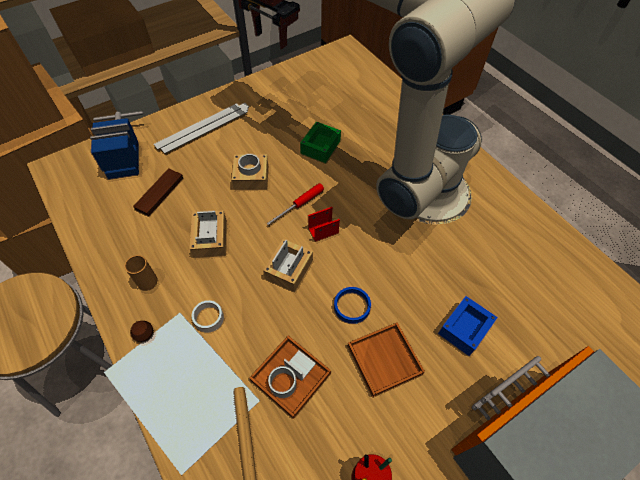

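The top view shows several things that could be taken for the channel or its form:
- (343,209): plywood form with two tall bright sides, so probably the channel.
- (425,156): plywood form with the wide, shallow bracket.
- (484,237): plywood form with the hoop.
- (366,268): the red channel look-alike.
- (183,323) and (481,341): the blue and green form look-alikes.

The empty tray is at (206,236) and the tray with parts in it is at (242,153). I choose (343,209) and will check it in a close crop, with both views side by side.

Run:
```python
from h import *
a=cv2.imread('pics/top1.png');b=cv2.imread('pics/scene1.png')
f=lambda im,u,v,w,h,k:cv2.resize(im[v:v+h,u:u+w],None,fx=k,fy=k,interpolation=cv2.INTER_CUBIC)
# top crop 310..380,175..245 x5.5 ; scene crop
A=f(a,310,175,70,70,5.6);B=f(b,255,230,70,70,5.6)   # 392
C=cv2.resize(a[195:275,165:245],(200,200),interpolation=cv2.INTER_CUBIC)
D=cv2.resize(a[120:190,385:465],(228,200),interpolation=cv2.INTER_CUBIC)
o=np.zeros((592,784,3),np.uint8);o[:392,:392]=A;o[:392,392:]=B;o[392:,:200]=C;o[392:,392:620]=D
cv2.imwrite('pics/crop.png',o)
```

```text
(no output)
```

View pics/crop.png

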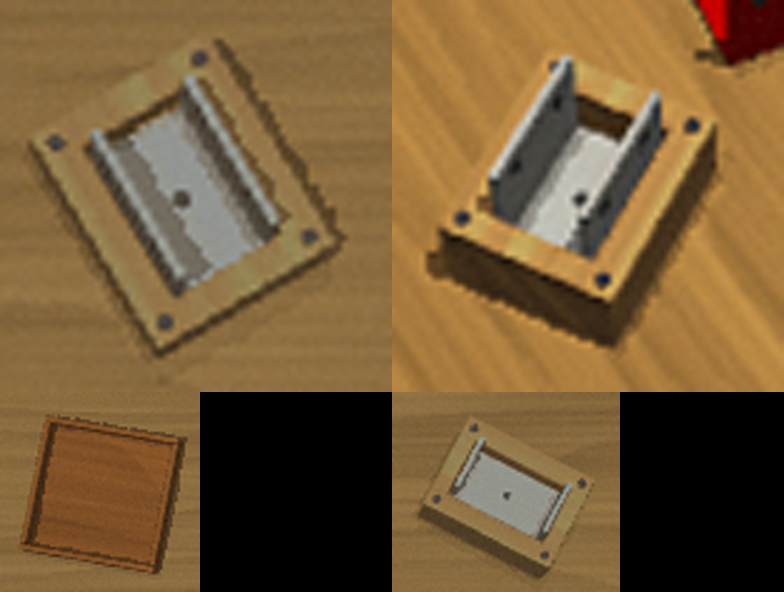

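The crop confirms it. The form at top (343,209) holds a part with two tall parallel sides close together along its long axis. The form at (425,156) holds the wide, shallow bracket. Next I measure the block corners, the tops of the sides and the tray corners.

Run:
```python
from h import *
s=load('top1.png')
def rep(n,uv,z):
    p=ray(s,uv,z)[:,:2]; d=np.diff(np.r_[p,p[:1]],axis=0)
    print(n,p.mean(0).round(4),'len',np.linalg.norm(d,axis=1).round(3),'ang',np.degrees(np.arctan2(d[:,1],d[:,0])).round(1))
c=lambda l,k,o:np.array(l)/k+o-.5*(1-1/k)
rep('form',c([(30,145),(217,42),(342,237),(157,352)],5.6,(310,175)),.045)
rep('sides',c([(96,133),(190,80),(277,223),(181,292)],5.6,(310,175)),.077)
rep('tray',c([(47,24),(185,46),(158,180),(22,154)],2.5,(165,195)),.024)
```

```text
form [ 0.477  -0.0063] len [0.09  0.098 0.091 0.102] ang [ -61.1 -148.2  121.8   31. ]
sides [ 0.4765 -0.0054] len [0.044 0.069 0.048 0.074] ang [ -60.5 -149.5  125.6   27.6]
tray [0.4202 0.3176] len [0.134 0.13  0.131 0.126] ang [-99.4 169.4  79.   -9.5]
```

The sizes match what was given: form about 104 x 86, tray 130. The form and the channel sides agree on a centre near (0.477, -0.006) and a yaw of about 31°. Next I move above it and look with the wrist camera.

Run:
```python
from h import *
print(r.inverse_kinematics([.477,-.006,.36],[180,0,31]),r.inverse_kinematics([.42,.318,.33],[180,0,80]))
r.reach([.477,-.006,.36],[180,0,31])
s=snap('wrist','w1.png');q=r.sense();print(q['joints'].round(1),q['tcp_pos'],q['orientation'],q['clock'],-np.array(s['R']).T@s['t'],s['fx'])
```

```text
[-4.80778180e+00 -1.41284973e+01  9.33946063e+01 -2.54444375e-14
  1.00733891e+02  5.41922182e+01] [ 3.34304855e+01 -6.21352208e+00  8.94314789e+01 -2.54444375e-14
  9.67820431e+01  4.34304855e+01]
[ -4.9 -14.1  93.4  -0.  100.7  54.2] [ 0.47712387 -0.00668303  0.36004427] [1.79989915e+02 1.00299757e-03 3.09294360e+01] 2.4333 [0.54661599 0.03647337 0.34106236] 363.1552703556589
```

View pics/w1.png

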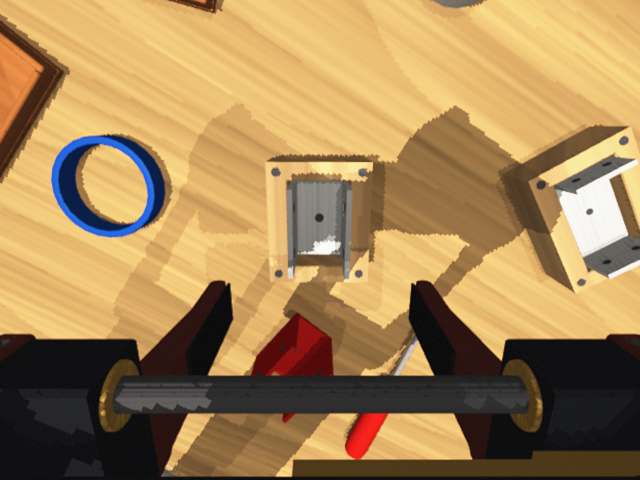

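The wrist view shows the channel's sides upright in the image, with tops at columns about 291 and 349 and rows 180 to 278. The form is centred near (318,221) and the jaw axis is aligned across the sides. I check this measurement against the first.

Run:
```python
from h import *
s=load('w1.png')
def rep(n,uv,z):
    p=ray(s,uv,z)[:,:2]; d=np.diff(np.r_[p,p[:1]],axis=0)
    print(n,p.mean(0).round(4),'len',np.linalg.norm(d,axis=1).round(3),'ang',np.degrees(np.arctan2(d[:,1],d[:,0])).round(1))
rep('form',[(265,161),(374,161),(369,282),(268,282)],.045)
rep('sides',[(287,180),(352,180),(351,279),(288,279)],.077)
g=cv2.cvtColor(s['frame'],cv2.COLOR_RGB2GRAY)
for v in(195,215,235,255): print(v,g[v,260:380:2].tolist())
```

```text
form [ 0.4784 -0.0035] len [0.087 0.105 0.09  0.105] ang [ -59.1 -149.   120.9   29.8]
sides [ 0.4813 -0.0023] len [0.047 0.078 0.05  0.078] ang [ -59.1 -148.2  120.9   29.9]
195 [177, 173, 169, 190, 214, 213, 210, 200, 192, 195, 197, 195, 194, 149, 133, 133, 94, 86, 94, 134, 137, 139, 137, 136, 135, 138, 134, 138, 135, 131, 134, 138, 139, 140, 137, 136, 137, 141, 123, 106, 104, 87, 81, 95, 136, 135, 125, 116, 116, 114, 114, 107, 100, 99, 98, 99, 92, 90, 87, 88]
215 [184, 185, 185, 189, 213, 214, 211, 205, 194, 195, 199, 196, 194, 176, 130, 133, 102, 83, 90, 129, 134, 136, 135, 132, 131, 134, 130, 134, 63, 44, 43, 69, 136, 137, 132, 134, 132, 136, 106, 105, 101, 90, 84, 111, 132, 131, 121, 119, 114, 112, 107, 107, 102, 99, 101, 97, 84, 83, 83, 83]
235 [190, 194, 198, 196, 205, 215, 213, 208, 199, 195, 198, 197, 195, 190, 125, 127, 108, 82, 86, 126, 130, 131, 131, 128, 129, 132, 123, 132, 124, 125, 132, 129, 134, 131, 146, 162, 131, 156, 105, 104, 98, 81, 84, 127, 128, 128, 119, 118, 113, 108, 105, 103, 102, 100, 106, 119, 116, 142, 201, 210]
255 [182, 182, 185, 189, 195, 201, 198, 196, 194, 178, 189, 187, 184, 179, 126, 125, 116, 54, 81, 84, 85, 88, 85, 80, 81, 78, 81, 82, 80, 84, 85, 90, 90, 91, 92, 84, 83, 79, 78, 80, 78, 75, 87, 123, 122, 136, 140, 137, 129, 123, 119, 120, 191, 213, 180, 95, 105, 198, 195, 192]
```

The two measurements agree within 3 mm, and yaw is 31°. The jaws have 20 mm of clearance on each side, so I descend with the fingertips held about 6 mm above the form.

Run:
```python
from h import *
P=[.4785,-.004]
r.servo_line(P+[.30],[180,0,31],.15)
r.servo_line(P+[.233],None,.08)
print(r.sense()['contact_force'])
r.grab(20);r.wait(.3)
q=r.sense();print('grab',q['opening'],q['tcp_pos'],q['contact_force'],q['clock'])
r.servo_line(P+[.262],None,.06)
q=r.sense();print('up',q['opening'],q['tcp_pos'],q['contact_force'])
r.servo_line(P+[.33],None,.1);r.wait(.2)
q=r.sense();print('up',q['opening'],q['tcp_pos'],q['contact_force'],q['clock'])
snap('wrist','w2.png')
```

```text
[ 0.39462882 -0.87260817 -0.26539675]
grab 0.04813239026680832 [ 0.47851711 -0.00402643  0.23304681] [-1.22469177 -0.21218746 -0.23320037] 4.9667
up 0.04799490978332597 [ 0.47850701 -0.00398831  0.26213026] [-0.37313683  0.52182229 -1.93628625]
up 0.04801099346808595 [ 0.47839784 -0.00398458  0.32910262] [-0.26140188  0.29030958 -2.26948928] 6.6333
```

View pics/w2.png

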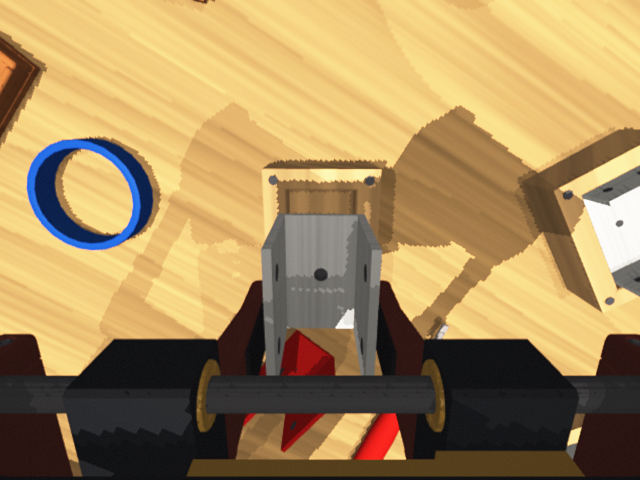

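The grip is good: opening 48.0 mm, about 2.3 N of weight, and the channel sits level with its base at about (320,275), clear of the form's now empty pocket. I carry it over to the tray.

Run:
```python
from h import *
r.reach([.42,.318,.33],[180,0,80]);r.servo_line([.42,.318,.27],None,.1);r.wait(.2)
q=r.sense();print(q['opening'],q['tcp_pos'],q['orientation'],q['contact_force'],q['clock'])
s=snap('wrist','w3.png')
R,t=np.array(s['R']),np.array(s['t'])
# predicted tray top corners, centre (.4202,.3176), yaw -10
for a in(35,125,215,305):
    X=np.array([.4202,.3176,.024])+.0919*np.r_[np.cos(np.radians(a)),np.sin(np.radians(a)),0]
    c=R@X+t;print(a,(s['fx']*c[0]/c[2]+s['cx']).round(),(s['fy']*c[1]/c[2]+s['cy']).round())
```

```text
0.048141373662597534 [0.4201726  0.31814777 0.27098792] [ 1.79929659e+02 -6.71431226e-02  8.00020160e+01] [ 1.08513366  0.24472592 -1.20015517] 8.875
35 427.0 158.0
125 216.0 158.0
215 231.0 342.0
305 412.0 342.0
```

View pics/w3.png

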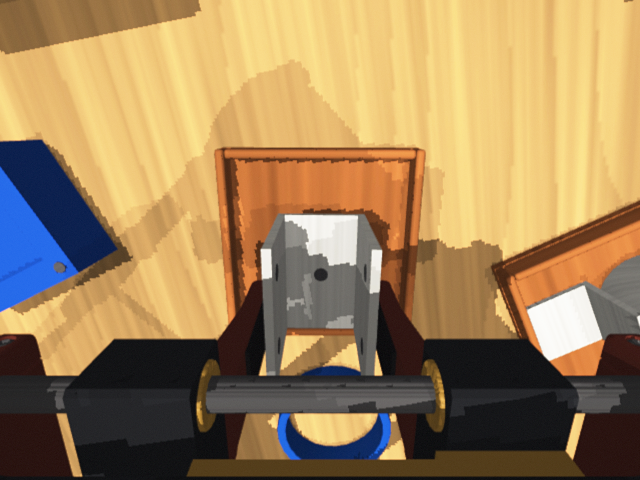

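The empty tray is directly below. Its far corners are at (216,149) and (425,149), against a predicted row of 158, so it lies about 5 mm farther along the 80° direction. The channel is unchanged in the grip. I shift 5 mm and lower slowly, watching the force.

Run:
```python
from h import *
P=[.421,.322]
r.servo_line(P+[.235],None,.08);r.wait(.2)
f0=r.sense()['contact_force'][2]
z=.235
while z>.219:
    z-=.0015; r.servo_line(P+[z],None,.02); r.wait(.05)
    q=r.sense(); f=q['contact_force'][2]; print(round(z,4),q['tcp_pos'][2].round(4),round(f-f0,2))
    if f-f0>5: break
r.wait(.2); r.let_go(); r.wait(.3)
print(r.sense()['contact_force'],r.sense()['opening'])
r.servo_line(P+[.30],None,.08); r.servo_line(P+[.36],None,.15); r.wait(.3)
s=snap('wrist','w4.png'); snap('scene','s4.png'); print(r.sense()['clock'],r.sense()['contact_force'])
a=cv2.imread('pics/w4.png');b=cv2.imread('pics/s4.png')
cv2.imwrite('pics/v4.png',np.hstack([cv2.resize(a,(400,300)),cv2.resize(b[180:420,160:480],(400,300))]))
```

```text
0.2335 0.2335 0.23
0.232 0.2319 0.47
0.2305 0.2304 -0.26
0.229 0.2289 0.37
0.2275 0.2274 -0.78
0.226 0.2259 -0.1
0.2245 0.2244 -0.25
0.223 0.224 7.56
[-0.38328658  0.5820719  -0.11597472] 0.0877524535754318
15.4583 [-0.13254368 -0.29314454 -0.27161535]
```

View pics/v4.png

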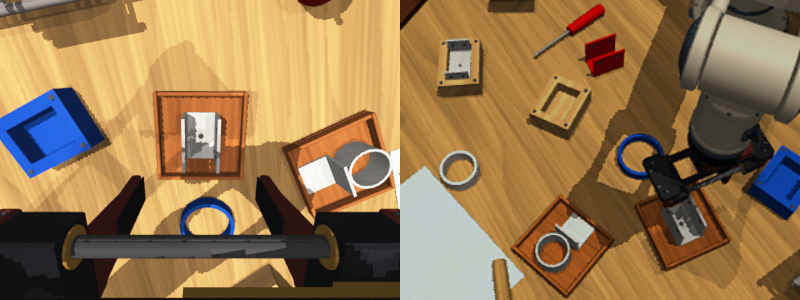

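The channel stands upright in the empty tray: in the left panel it is at about (202,140), with the tray's centre at about (201,136). The form's pocket is empty and the wide bracket is still in its form at (460,62) in the right panel. Floor contact came at TCP height 0.224, as predicted, so I hand in.

```bash
python3 -c "
from h import *
print(r.hand_in())"
```

```text
the job is handed in; nothing more can be done
None
```

I lifted the deep channel out of its form, lowered it into the empty tray while still gripped, released it, backed off and handed in at about 15.5 s. No verdict is reported.

- **Grip:** the fingers stopped at 48.0 mm opening, which is the channel's width. I released only after floor contact, felt at TCP height 0.224 m as predicted.
- **Placing:** the last pictures show the channel upright and near the tray's centre, and the wrist force was near zero with the gripper clear.
- **Wide bracket:** it was still in its form in the last scene view. I checked this by eye and did not measure it again.
- **Disagreements:** the wrist view put the tray about 5 mm from the top-view estimate, which I corrected before lowering. The two channel-form centre estimates differed by about 3 mm, and the two for the channel's sides by up to 6 mm. Both were well within the 20 mm jaw clearance.

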